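# Fasten the wide bottle case in the wine cellar

## Task

Two wooden bottle cases stand on the cellar table, both with their latch handles swung out to the side. Fasten the wider one: swing its handle clockwise (seen from above) up over the cam until it drops down into the notch and lies along the lid, then let go. Leave the latch of the narrower case open as it is.

Things in the scene. Friction and masses are not known exactly. Their poses are not given: they have to be found in the camera images.
- knob_wide (a point): Centre of the upright round grip (dark wood, 22 mm diameter, 45 mm tall) at the free end of the wide case's latch handle, a flat dark steel bar 18 mm wide, 8 mm thick, 100 mm from pivot to grip axis. The point is 22 mm below the grip's top and 22 mm above the bar's top, about 152 mm above the table when open; it swings and rises with the handle. The grip stays upright.
- pivot_wide (a point): Pivot of the wide case's latch, at lid height (98 mm). The case: pale wood, fixed, 280 long, 150 wide; pivot 28 mm from its near end, midway across. x axis: along the case to its far end; y axis: to the side where the open handle sticks out. The handle points along +y at joint 0, +x at 1.57. Steel cam track round the pivot, a roller under the bar on it; two 6 mm battens on the lid beyond the grip's path.
- latch_wide (a joint): Turn of the wide case's handle about its vertical pivot, rad: 0 to 0.18 open, growing clockwise from above, 1.45 to 1.57 fastened (stop 1.57). From 0.2 it rises 8 mm to the cam's crest at 0.75, then sinks to the notch, 7 mm lower than at the start. A spring presses it down: to the crest it needs about 2 to 3 N sideways at the grip and swings back if let go; past the crest it runs into the notch and stays.
- latch_narrow (a joint): The same kind of latch handle on the narrower case (280 mm long, 90 mm wide, 98 mm high), rad, 0 to 0.18 = open as it stands. To be left alone.

How it is judged:
By the outcome, as a careful person would: the job done as asked, in the order asked, and still so for the second after the job is handed in, with the robot touching nothing.
It also fails if it takes over 40 s, if anything falls off the work surface, if the arm or the gripper's body presses on something with over 40 N, if the wrist force passes 120 N, or if a joint passes its speed limit or range.

## Robot

A 6-joint arm with a two-finger parallel gripper is mounted at the origin on the work surface. World frame = base frame: x ahead of the robot, y to its left, z up, the work surface at z = 0. Lengths are in m, angles in rad, forces in N, time in s.
With the tool pointing down it reaches from about 0.25 to 0.725 m from the base axis. Payload 4 kg.
Tool frame: the origin (TCP) lies on the centre line of the jaws, within the pads' length; the fingertips stand 25 mm ahead of it and the grasp point (between the pads) lies 6 mm ahead of it; z points along the fingers, x is the direction in which the jaws open and shut, and the axes are right-handed (so a half turn about z gives the same grasp; the last joint's range is limited). The gripper opens to 85 mm and grips with 20 to 120 N. Pads are 22 mm wide; open, the fingers measure 114 mm over their backs; the gripper's body (76 mm by 85 mm) begins 54 mm behind the grasp point. The pads swing forward as they close: fully open they stand 13 mm farther back than shut.
Start: joints at [-1.236, 0.241, 0.005, 1.335, 0, 1.571], TCP at [0.164, -0.472, 0.256] pointing down, gripper open.
Joint ranges: [-2.72, 2.72], [-1.05, 1.87], [-1.09, 1.28], [-1.99, 2.15], [-1.42, 1.44], [-3.14, 3.14]. Speed limits (rad/s): [2.79, 2.79, 3.14, 3.14, 3.14, 3.14].

## Interface

Orientations are given as a unit quaternion [x, y, z, w].
In Python, from workcell import bot, imaging, order gives the robot as it stands.
- The arm moves only by the tool carry_out, never from a script. Its argument "moves" is a list of rows, each a list of 5 numbers: the shift along the tool's x, y, z scaled (see below), then the turn about the tool's z scaled (see below), then the opening, from -1 (shut) to 1 (fully open). In form: [[tx, ty, tz, roll, hand], ...]. A call has 1 to 20 rows; each row is the pose to reach, as a shift and turn from the pose commanded when the call began, along the tool's axes at that moment; what a row does not reach only later rows make up. The controller multiplies each number of a shift by 0.1 m and each number of a turn by 90 degrees. A row lasts 1/10 s, in which the tool goes at most 50 mm and 8.59 degrees, less where a joint would pass 70% of its speed; a pose out of reach is approached as far as the arm can. A call with a number of a shift or a turn outside -1 to 1 is refused whole. A call with a gripper value outside its range is refused whole. The fingers move at their own pace and stop on an object; the grip force is fixed at half the most. Time passes only in rows, so rows that repeat a pose let the fingers close. It gives the time, the measured TCP pose, the force and the opening at its end, in the units of the state.
- bot.get_obs(): the state, without advancing time (a new reading comes with each control period).
- imaging.camera(name): name is "scene" or "top" or "wrist"; returns the picture (384x512x3 uint8, red, green, blue); there is no depth.
- imaging.camera_model(name): a dict with "fovy" (degrees; the focal length in pixels is half the picture's height over the tangent of half this angle, whatever the lens; pixels are square), "cx", "cy" (the principal point, pixels), "eye" and "rotation" of the camera in the world. Camera axes: x right, y up, looking along -z (the intrinsics and any distortion apply to the point x, -y, -z); pixel columns grow to the right and rows downward; lengths in m; the calibration is good to about 2 mm. A picture is of the moment at which its call begins: read the wrist's pose just before it. camera_model takes no time and is no camera call; for the wrist camera it gives the pose at the moment of the call.
- order.job_done(): hands the job in, once; it reports no verdict.
The state is a dict: "clock": time; "joint_pos": joint angles; "joint_vel": joint speeds; "tau": joint torques, N m; "eef_pos": TCP position; "tool_rot": TCP orientation; "ft_force": force on the tool from outside, world axes, zero at the start; "ft_torque": the same for the moment, N m; "grip_width": finger opening in m.
Only numpy, scipy, OpenCV 4.12 (cv2) and the standard library are available. Lean on these libraries where they do the work, as an engineer would, in place of code of your own. Each camera call takes 0.05 s, during which the arm holds its last target.

## Working session

There is one attempt and no reset: what is moved stays moved. The work goes in short steps, Python scripts to look and compute and a tool call to move; the robot and the scene stay as the last step left them, time stands still between calls to the robot, and variables do not carry over. Pictures are saved under pics/ and viewed, and the job is handed in when it is done.

Besides the shell and the picture viewer there is one more tool, called after ">>>" in YAML: its name, and indented under it one key for each argument. carry_out: Moves the arm, as the interface text tells. Its arguments: {"type":"object","properties":{"moves":{"type":"array","items":{"type":"array","items":{"type":"number","minimum":-1,"maximum":1}}}},"required":["moves"]}

```bash
mkdir -p pics; python3 - <<'E'
from workcell import bot, imaging
import cv2
for n in ["scene","top"]:
    im=imaging.camera(n); cv2.imwrite(f"pics/{n}0.png",im[:,:,::-1]); m=imaging.camera_model(n); print(n,m)
o=bot.get_obs(); print(o)
E
```

```text
scene {'fovy': 51.38853128854005, 'cx': 256.4127356439688, 'cy': 181.63899298838783, 'eye': array([0.94547749, 0.21708883, 0.84538405]), 'rotation': array([0.15500985, 0.24501725, 0.81536526, 0.50111674])}
top {'fovy': 54.365133505492814, 'cx': 252.4834393510501, 'cy': 190.73882260251784, 'eye': array([0.3487996 , 0.01234642, 0.9405    ]), 'rotation': array([ 0.07967266, -0.07491998, -0.66835786,  0.73575609])}
{'clock': 0.1, 'joint_pos': array([-1.23598754e+00,  2.41345660e-01,  3.88215655e-03,  1.33516942e+00,
        3.19476536e-05,  1.57081337e+00]), 'joint_vel': array([-0.00089838, -0.00111484,  0.00444628, -0.00065192,  0.00164109,
       -0.00088992]), 'tau': array([-2.29443685e-04, -3.73138618e+01,  2.53009665e+01,  1.08427234e-02,
        3.38338918e-05, -5.71385456e-06]), 'eef_pos': array([ 0.16413966, -0.47176504,  0.25550676]), 'tool_rot': array([ 8.15037221e-01, -5.79407875e-01, -7.39203122e-04, -5.45077270e-04]), 'ft_force': array([-0.13022868,  0.41327416,  0.5972579 ]), 'ft_torque': array([-0.01399993, -0.00123009, -0.00254619]), 'grip_width': 0.08532040685595281}
```

View pics/scene0.png

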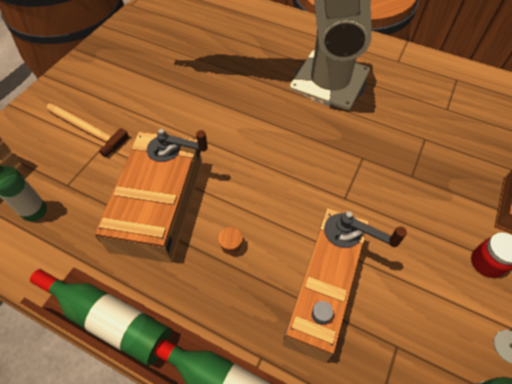

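View pics/top0.png

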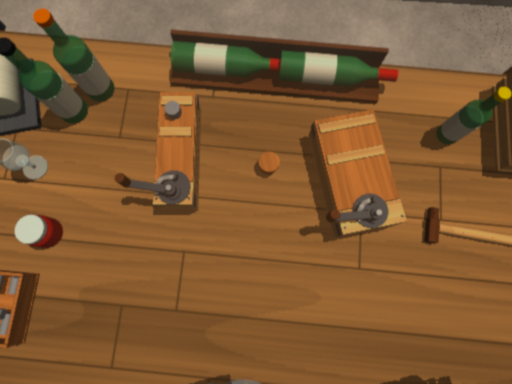

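The wide case is at the right of the top view (pivot about (371,210), knob about (335,216)). The narrow one is at the left, with its knob at (122,180). I'll zoom in to measure.

```bash
python3 - <<'E'
import cv2
a=cv2.imread("pics/top0.png")[95:245,300:420]; cv2.imwrite("pics/topz.png",cv2.resize(a,None,fx=4,fy=4,interpolation=cv2.INTER_CUBIC))
a=cv2.imread("pics/scene0.png")[115:265,85:225]; cv2.imwrite("pics/scenez.png",cv2.resize(a,None,fx=4,fy=4,interpolation=cv2.INTER_CUBIC))
E
```

```text
(no output)
```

View pics/topz.png

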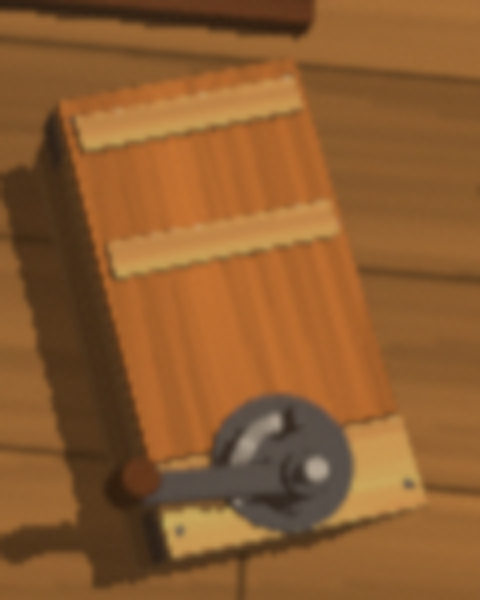

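View pics/scenez.png

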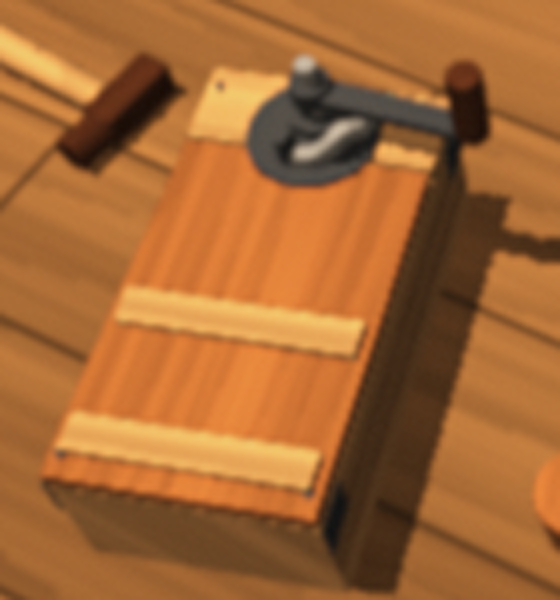

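```bash
cat > h.py <<'E'
import numpy as np
from scipy.spatial.transform import Rotation as R
def proj(m,P,W=512,H=384):
    P=np.atleast_2d(P); f=H/2/np.tan(np.radians(m['fovy'])/2)
    c=R.from_quat(m['rotation']).inv().apply(P-m['eye'])
    return np.c_[m['cx']+f*c[:,0]/-c[:,2], m['cy']+f*-c[:,1]/-c[:,2]]
E
python3 - <<'E'
from h import *
from workcell import imaging
from scipy.optimize import least_squares
mt,ms=imaging.camera_model("top"),imaging.camera_model("scene")
up=lambda a,o:(np.array(a,float)+.5)/4-.5+o
top=up([(58,103),(295,60),(425,500),(165,560)],(300,95))
sc=up([(318,525),(45,485),(215,66)],(85,115))
kt=up([(134,476)],(300,95)); ks=up([(466,73)],(85,115))
ks2=up([(468,104)],(85,115))
def model(p):
    x,y,a,q,_=p; ex=np.array([np.cos(a),np.sin(a),0]);ey=np.array([-np.sin(a),np.cos(a),0]);o=np.array([x,y,.098])
    C=[o+.252*ex+.075*ey,o+.252*ex-.075*ey,o-.028*ex-.075*ey,o-.028*ex+.075*ey]
    k=o+.1*(np.cos(q)*ey+np.sin(q)*ex); k[2]=.152
    return np.array(C),k
def res(p):
    C,k=model(p); kk=k+[0,0,.022]
    return np.r_[(proj(mt,C)-top).ravel(),(proj(ms,C[:3])-sc).ravel(),(proj(mt,kk)-kt).ravel(),(proj(ms,kk)-ks).ravel(),(proj(ms,k)-ks2).ravel()]
s=least_squares(res,[.35,-.2,0.1,0.1,0]); print(s.x,model(s.x)[1]); print(s.fun.round(1))
E
```

```text
[ 0.50365235 -0.24486411  0.29774679  0.12008472  0.        ] [ 0.48597946 -0.14643815  0.152     ]
[-2.1  0.1 -1.3 -0.7 -0.7  1.5  0.3 -0.3 -0.2 -0.2 -2.1 -1.6  0.1  1.1
  0.5  0.4 -0.7  0.8 -0.1 -0.5]
```

>>> carry_out:
  moves:
    - [-0.1, -0.2, 0, -0.09, 1]
    - [-0.2, -0.4, 0, -0.18, 1]
    - [-0.3, -0.6, 0, -0.27, 1]
    - [-0.4, -0.8, 0, -0.36, 1]
    - [-0.5, -1, 0, -0.45, 1]
    - [-0.5, -1, 0, -0.54, 1]
    - [-0.5, -1, 0, -0.63, 1]
    - [-0.5, -1, 0, -0.72, 1]
    - [-0.5, -1, 0, -0.81, 1]
    - [-0.5, -1, 0, -0.9, 1]
    - [-0.5, -1, 0, -0.9, 1]

```text
clock: 1.2
eef_pos: [0.2422, -0.3919, 0.2559]
tool_rot: [0.996, 0.089, -0.0, -0.0]
ft_force: [-0.5, -0.4, -0.5]
grip_width: 0.0852
```

>>> carry_out:
  moves:
    - [0.25, -0.25, 0, 0, 1]
    - [0.5, -0.5, 0, 0, 1]
    - [0.75, -0.75, 0, 0, 1]
    - [1, -1, 0, 0, 1]
    - [1, -1, 0, 0, 1]

```text
clock: 1.7
eef_pos: [0.3245, -0.2733, 0.2562]
tool_rot: [0.996, 0.09, 0.0, -0.001]
ft_force: [0.2, -0.0, -0.2]
grip_width: 0.0854
```

>>> carry_out:
  moves:
    - [0.25, -0.25, 0, 0, 1]
    - [0.5, -0.5, 0, 0, 1]
    - [0.75, -0.75, 0, 0, 1]
    - [1, -1, 0, 0, 1]
    - [1, -1, 0, 0, 1]
    - [1, -1, 0, 0, 1]

```text
clock: 2.3
eef_pos: [0.4037, -0.1599, 0.2561]
tool_rot: [0.996, 0.089, -0.0, 0.0]
ft_force: [-0.3, -1.4, -0.6]
grip_width: 0.0852
```

```bash
python3 - <<'E'
from h import *
from workcell import bot,imaging
import cv2
m=imaging.camera_model("wrist"); o=bot.get_obs(); im=imaging.camera("wrist"); print(m,o['eef_pos'],o['tool_rot'])
print(proj(m,[[.486,-.1464,.174],[.486,-.1464,.130],[.5037,-.2449,.098]]))
cv2.imwrite("pics/w1.png",im[:,:,::-1])
E
```

```text
{'fovy': 71.23519064462346, 'cx': 254.54050951037757, 'cy': 189.0187241945071, 'eye': array([ 0.38973048, -0.08847672,  0.3737533 ]), 'rotation': array([-0.14261286, -0.01185774,  0.08795505,  0.9857915 ])} [ 0.40374846 -0.15992203  0.25605328] [ 9.96064508e-01  8.86299258e-02 -4.58577449e-04  1.44431884e-04]
[[361.60844713 207.2612182 ]
 [343.94202814 191.11794558]
 [327.16642047 264.99263378]]
```

View pics/w1.png

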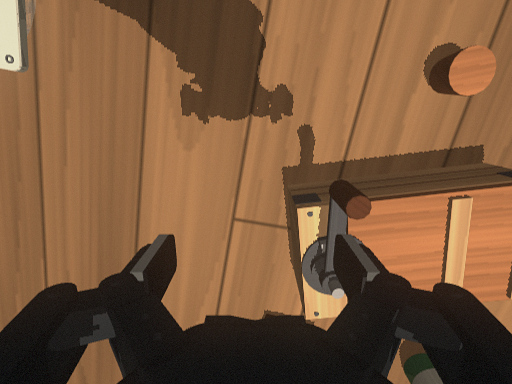

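Knob top shows at (358,207), about 3 px left of the prediction, so I shift the estimate about 2.5 mm and go above it and down. The fingers will then narrow into a loose cage.

>>> carry_out:
  moves:
    - [0.25, 0, 0, 0, 1]
    - [0.5, 0, 0, 0, 1]
    - [0.7, 0.01, 0, 0, 1]
    - [0.81, 0.01, 0, 0, 1]
    - [0.81, 0.01, 0, 0, 1]
    - [0.81, 0.01, 0, 0, 1]
    - [0.81, 0.01, 0.2, 0, 1]
    - [0.81, 0.01, 0.4, 0, 1]
    - [0.81, 0.01, 0.6, 0, 1]
    - [0.81, 0.01, 0.75, 0, 1]
    - [0.81, 0.01, 0.87, 0, 1]
    - [0.81, 0.01, 0.87, 0, 0.4]
    - [0.81, 0.01, 0.87, 0, 0.1]
    - [0.81, 0.01, 0.87, 0, -0.1]
    - [0.81, 0.01, 0.87, 0, -0.15]
    - [0.81, 0.01, 0.87, 0, -0.15]
    - [0.81, 0.01, 0.87, 0, -0.15]

```text
clock: 4.05
eef_pos: [0.4839, -0.1466, 0.1697]
tool_rot: [0.996, 0.089, 0.0, 0.0]
ft_force: [0.9, -0.7, 0.9]
grip_width: 0.0363
```

```bash
python3 - <<'E'
from h import *
from workcell import bot,imaging
import cv2
o=bot.get_obs(); im=imaging.camera("wrist"); print(o['eef_pos'],o['tool_rot'],o['grip_width'])
cv2.imwrite("pics/w2.png",im[:,:,::-1])
im=imaging.camera("scene"); cv2.imwrite("pics/s2.png",cv2.resize(im[60:250,60:310,::-1],None,fx=3,fy=3))
E
```

```text
[ 0.48393397 -0.14664425  0.16969433] [9.96050534e-01 8.87873674e-02 3.40761655e-04 1.42448827e-04] 0.036284352756946026
```

View pics/w2.png

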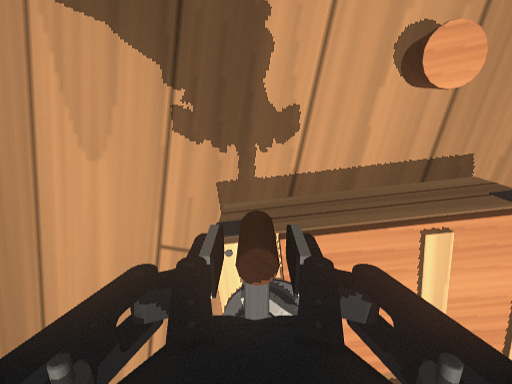

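View pics/s2.png

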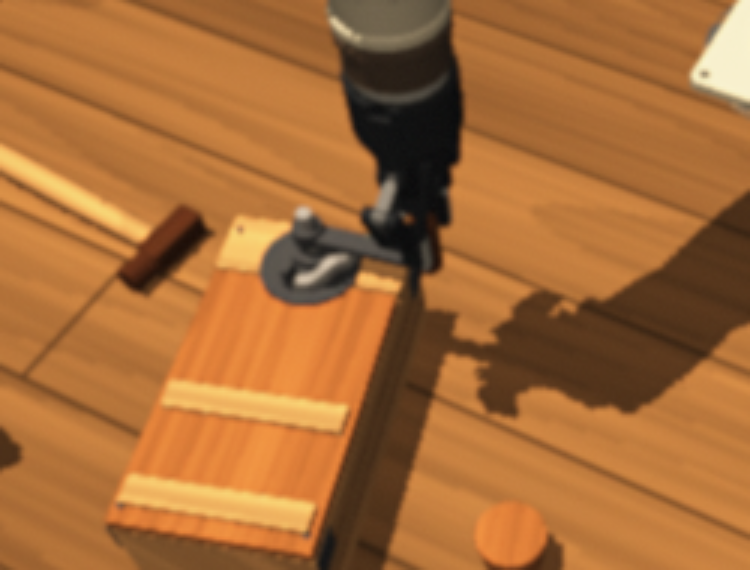

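The knob stands centred between the pads (about (258,245), pads at x 215 and 297). Starting the arc.

>>> carry_out:
  moves:
    - [0.1, 0.005, 0, 0.064, -0.15]
    - [0.199, 0.02, 0, 0.127, -0.15]
    - [0.296, 0.045, 0, 0.191, -0.15]
    - [0.389, 0.079, 0, 0.255, -0.15]
    - [0.479, 0.122, 0, 0.318, -0.15]
    - [0.479, 0.122, 0, 0.318, -0.15]

```text
clock: 4.75
eef_pos: [0.5331, -0.1499, 0.1691]
tool_rot: [0.987, -0.16, -0.001, -0.0]
ft_force: [-1.7, 1.0, 0.3]
grip_width: 0.0363
```

```bash
python3 - <<'E'
from h import *
from workcell import bot,imaging
import cv2
o=bot.get_obs(); im=imaging.camera("wrist"); print(o['eef_pos'],o['tool_rot'],o['grip_width'],o['ft_force'])
cv2.imwrite("pics/w3.png",im[:,:,::-1])
E
```

```text
[ 0.53305472 -0.14991072  0.1690569 ] [ 9.87106349e-01 -1.60064419e-01 -6.05651873e-04 -2.64317236e-04] 0.03632144337000198 [-1.72250208  1.03968817  0.33703373]
```

View pics/w3.png

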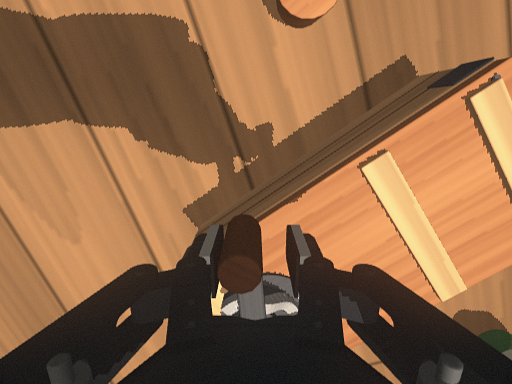

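The knob leans on the trailing (left) pad at (240,255), following at about 2 N. Continuing over the crest.

>>> carry_out:
  moves:
    - [0.1, 0.005, 0, 0.064, -0.15]
    - [0.199, 0.02, 0, 0.127, -0.15]
    - [0.296, 0.045, 0, 0.191, -0.15]
    - [0.389, 0.079, 0, 0.255, -0.15]
    - [0.479, 0.122, 0, 0.318, -0.15]
    - [0.565, 0.175, 0, 0.382, -0.15]
    - [0.644, 0.235, 0, 0.446, -0.15]
    - [0.717, 0.303, 0, 0.509, -0.15]
    - [0.783, 0.378, 0, 0.573, -0.15]
    - [0.819, 0.426, 0, 0.611, -0.15]
    - [0.819, 0.426, 0, 0.611, -0.15]
    - [0.819, 0.426, 0, 0.611, -0.15]

```text
clock: 6.0
eef_pos: [0.5971, -0.2165, 0.1692]
tool_rot: [0.802, -0.597, -0.0, -0.0]
ft_force: [-0.2, -0.0, 0.5]
grip_width: 0.0361
```

```bash
python3 - <<'E'
from h import *
from workcell import bot,imaging
import cv2
o=bot.get_obs(); im=imaging.camera("wrist"); print(o['eef_pos'],o['tool_rot'],o['grip_width'],o['ft_force'])
cv2.imwrite("pics/w4.png",im[:,:,::-1])
E
```

```text
[ 0.59705634 -0.2164559   0.16918917] [ 8.02244623e-01 -5.96995448e-01 -1.10518839e-05 -2.23655762e-05] 0.03608966684767405 [-0.19402192 -0.03447622  0.52223794]
```

View pics/w4.png

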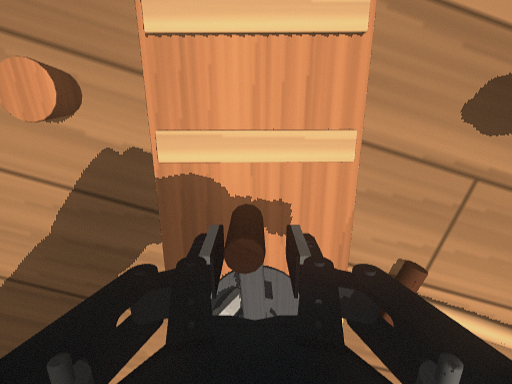

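Knob has run past the crest and the handle lies along the lid. Opening and lifting away.

>>> carry_out:
  moves:
    - [0, 0, 0, 0, 0.3]
    - [0, 0, 0, 0, 0.6]
    - [0, 0, 0, 0, 0.6]
    - [0, 0, 0, 0, 0.6]
    - [0, 0, -0.15, 0, 0.6]
    - [0, 0, -0.35, 0, 0.6]
    - [0, 0, -0.6, 0, 0.6]
    - [0, 0, -0.9, 0, 0.6]
    - [0, 0, -1, 0, 0.6]
    - [0.0, 0.3, -1, 0, 0.6]
    - [0, 0.6, -1, 0, 0.6]
    - [0, 1, -1, 0, 0.6]
    - [0, 1, -1, 0, 0.6]
    - [0, 1, -1, 0, 0.6]

```text
clock: 7.45
eef_pos: [0.5007, -0.2452, 0.2691]
tool_rot: [0.801, -0.598, -0.0, -0.0]
ft_force: [0.3, -0.7, 0.6]
grip_width: 0.0684
```

```bash
python3 - <<'E'
from h import *
from workcell import bot,imaging
import cv2
o=bot.get_obs(); print(o['eef_pos'],o['ft_force'])
for n in ["wrist","scene","top"]:
    m=imaging.camera_model(n); im=imaging.camera(n); cv2.imwrite(f"pics/{n}5.png",im[:,:,::-1])
    for q in (1.40,1.45,1.5,1.57):
        a=.298; p=np.array([.502,-.245,0])+.1*np.array([-np.sin(a)*np.cos(q)+np.cos(a)*np.sin(q),np.cos(a)*np.cos(q)+np.sin(a)*np.sin(q),0])
        print(n,q,proj(m,p+[0,0,.167])[0].round(1))
a=cv2.imread("pics/scene5.png")[115:265,85:225]; cv2.imwrite("pics/scenez5.png",cv2.resize(a,None,fx=4,fy=4,interpolation=cv2.INTER_CUBIC))
E
```

```text
[ 0.50072451 -0.24520485  0.26907398] [ 0.28733185 -0.70411148  0.58655138]
wrist 1.4 [232.2  69.9]
wrist 1.45 [238.7  68.8]
wrist 1.5 [245.3  68. ]
wrist 1.57 [254.6  67.6]
scene 1.4 [153.2 161. ]
scene 1.45 [150.8 160.9]
scene 1.5 [148.5 160.8]
scene 1.57 [145.3 160.4]
top 1.4 [360.1 168.7]
top 1.45 [362.2 167.9]
top 1.5 [364.4 167.3]
top 1.57 [367.5 166.5]
```

View pics/wrist5.png

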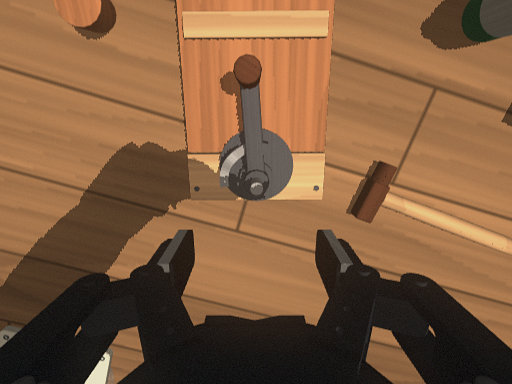

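View pics/scenez5.png

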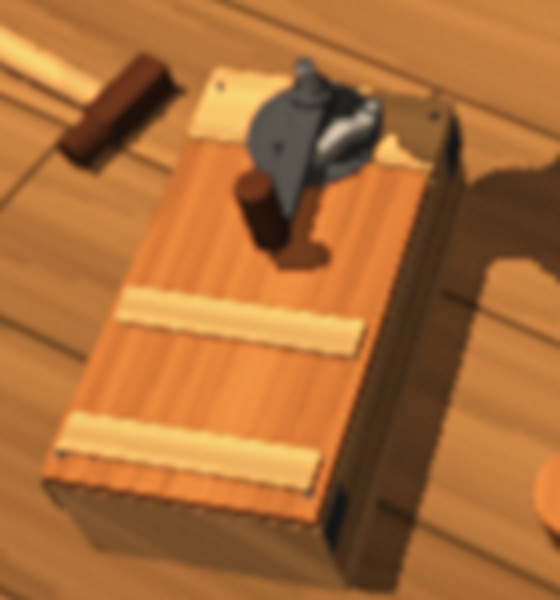

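View pics/top5.png

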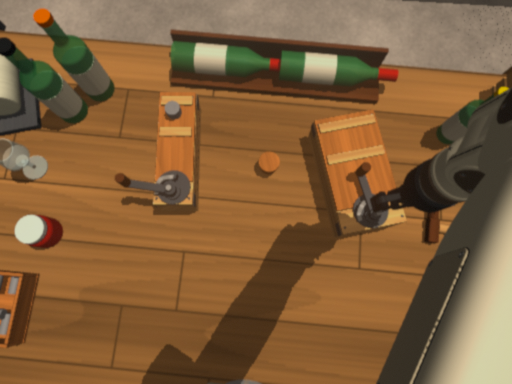

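```bash
python3 - <<'E'
import cv2
a=cv2.imread("pics/wrist5.png")[0:210,165:345]; cv2.imwrite("pics/wz5.png",cv2.resize(a,None,fx=2.8,fy=2.8,interpolation=cv2.INTER_CUBIC)); 
a=cv2.imread("pics/wrist5.png")[40:110,210:290]; cv2.imwrite("pics/wzz5.png",cv2.resize(a,None,fx=7,fy=7,interpolation=cv2.INTER_CUBIC)); 
E
```

```text
(no output)
```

View pics/wz5.png

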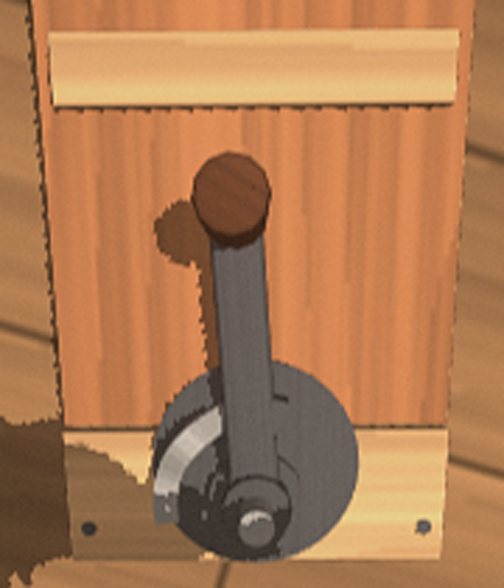

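View pics/wzz5.png

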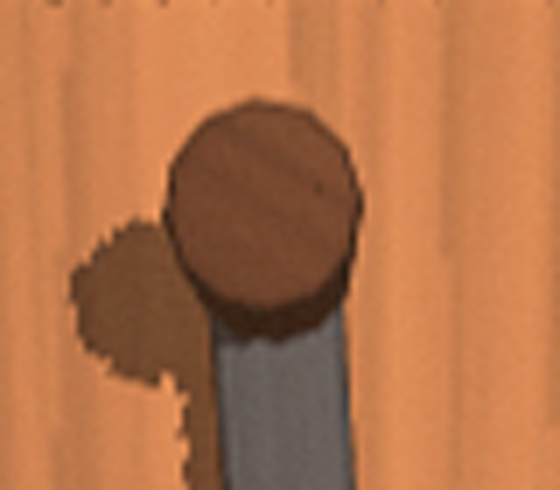

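```bash
python3 - <<'E'
from h import *
from workcell import imaging
from scipy.optimize import least_squares
m=imaging.camera_model("wrist")
pt=lambda x,y:np.array([x/2.8+165,y/2.8])
NL,NR,L2,R2=pt(73,560),pt(441,559),pt(41,150),pt(467,150); K=np.array([247.7,69.])
def res(p):
    x,y,a,q,s,t=p; ex=np.array([np.cos(a),np.sin(a),0]);ey=np.array([-np.sin(a),np.cos(a),0]);o=np.array([x,y,.098])
    k=o+.1*(np.cos(q)*ey+np.sin(q)*ex);k[2]=.167
    P=[o-.028*ex+.075*ey,o-.028*ex-.075*ey,o+s*ex+.075*ey,o+t*ex-.075*ey,k]
    return (proj(m,P)-np.array([NL,NR,L2,R2,K])).ravel()
s=least_squares(res,[.5,-.245,.3,1.5,.1,.1]); print(s.x,s.fun.round(1))
E
```

```text
[ 0.50332006 -0.24591403  0.29760655  1.50515828  0.12344477  0.12231909] [-0.3  0.3  0.1 -0.3 -0.5  0.   0.7  0.   0.   0. ]
```

```bash
python3 - <<'E'
from workcell import order,bot
print(order.job_done()); print(bot.get_obs()['clock'])
E
```

```text
the job is handed in; nothing more can be done
None
the job is handed in; nothing more can be done
```

The wide case is fastened and the job is handed in, about 8 s into the 40 s allowed. I caged its grip loosely between the jaws and swung the handle clockwise over the cam crest. It ran into the notch, and I opened the jaws and lifted clear.

**Latch angle:** a fit to the last wrist picture put the handle at about 1.505 rad, inside the 1.45 to 1.57 range. Comparing by eye gave about 1.5 in the scene view. The coarser top view gave about 1.45, right at the limit, so it disagrees slightly. I trusted the close-up and did not nudge the handle further.

**Seating in the notch:** the fit assumed the sunk grip height and matched the picture with it, but I did not measure the height on its own.

**Other checks:** the narrow case's handle looks unchanged in the top view. The highest force I saw was about 2 N, and the robot was touching nothing when I handed in.

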